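Tug-check the circuit board case in the component store

TASK

One of the two clear-topped cases on the bench holds green circuit boards. Take the orange T-handle on its lid and give it a short tug upward to check that the catch has held; if the lid gives, let it rise a centimetre, then press it down again until it snaps fully shut. Leave the other case alone.

Things in the scene. Friction and masses are not known exactly. Their poses are not given: they have to be found in the camera images.
- board_lid (a joint): Hinge angle (rad) of the lid over the green boards; grows as the handle rises. 0 = shut and caught; 0.06 = only resting on its spring catch, not caught (handle 10 mm higher). It starts either way. Caught, it lifts freely to 0.015 (2.5 mm at the handle), then resists; above about 11 N it lets go. Uncaught, it lifts with 1 to 2 N and drops back onto the catch; some 10 N down on the handle snaps it shut.
- board_handle (a point): Middle of the crossbar of the orange T-handle on the lid of the fixed case (200 x 150 x 55 mm, grey; clear lid 6 mm thick, white frame) with green boards inside. The bar is round, 16 mm thick, 56 mm long along y, its axis 22 mm above the lid's top; 83.5 mm above the bench when shut; stem 9 x 16 mm in its middle. z up; x towards the hinge, 170 mm away; the lid's free edge is 30 mm the other way.
- tape_handle (a point): The same point on the identical T-handle of the other case, which is the same but for the blue and black tape reel inside: leave it alone.

How it is judged:
On the way:
1. the lid of the board case has been tugged upward: a caught lid lifted 1.5 mm or more at the handle in its play, an uncaught one lifted off its catch by 3.5 mm or more at the handle ((value of joint board_lid above 0.085 rad or (value of joint board_lid between 0.009 and 0.03 rad and distance of board_handle from where it was at the start of the episode below 0.0052 m))), for 0.05 s.
At the end, for the whole second after the job is handed in: The lid of the board case is fully shut, caught and at rest (hinge angle under 0.008 rad), and the other case's handle is within 6 mm of where it started (value of joint board_lid below 0.008 rad and velocity of joint board_lid below 0.02 rad/s and distance of tape_handle from where it was at the start of the episode below 0.006 m); the robot touches nothing.
It fails at once if the lid of the board case is swung open by more than 0.35 rad (about 60 mm at the handle) instead of a short tug (value of joint board_lid above 0.35 rad).
It fails at once if the other case's lid is moved (6 mm or more at its handle) (distance of tape_handle from where it was at the start of the episode above 0.006 m).
It also fails if it takes over 29 s, if anything falls off the work surface, if the arm or the gripper's body presses on something with over 40 N, if the wrist force passes 120 N, or if a joint passes its speed limit or range.

ROBOT

A 7-joint arm with a two-finger parallel gripper is mounted at the origin on the work surface. World frame = base frame: x ahead of the robot, y to its left, z up, the work surface at z = 0. Lengths are in m, angles in rad, forces in N, time in s.
With the tool pointing down it reaches from about 0.35 to 0.9 m from the base axis. Payload 8.1 kg.
Tool frame: the origin (TCP) lies midway between the tips of the shut fingers; the grasp point (between the pads) lies 19 mm behind it; x points along the fingers, z is the direction in which the jaws open and shut, and the axes are right-handed (so a half turn about x gives the same grasp; the last joint's range is limited). The gripper opens to 92 mm and grips with 3 to 60 N. Pads are 19 mm wide; open, the fingers measure 130 mm over their backs; the gripper's body (75 mm by 190 mm) begins 47 mm behind the grasp point.
Start: joints at [1.237, 0.434, 0.025, 1.573, -0.012, 1.134, -0.075], TCP at [0.143, -0.608, 0.227] pointing down, gripper open.
Joint ranges: [-2.62, 2.62], [-0.44, 2.09], [-1.27, 1.32], [0.08, 2.57], [-1.32, 4.46], [0.12, 2], [-2.74, 2.74]. Speed limits (rad/s): [2.22, 2.22, 3.01, 3.01, 3.14, 3.14, 3.14].

INTERFACE

Orientations are given as a rotation vector (axis times angle).
In Python, from cell import arm gives the robot as it stands. The module is installed in compiled form; this text tells all that it offers.
- The arm moves only by the tool move_arm, never from a script. Its argument "steps" is text: rows parted by semicolons, each of 5 numbers parted by spaces: the shift along the tool's x, y, z in m, then the turn about the tool's x in rad, then the closure in counts, from 0 (fully open) to 255 (shut). A call has 1 to 10 rows; each row is the pose to reach, as a shift and turn from the pose commanded when the call began, along the tool's axes at that moment; what a row does not reach only later rows make up. A row lasts 1/12 s, in which the tool goes at most 41.7 mm and 7.16 degrees, less where a joint would pass 70% of its speed; a pose out of reach is approached as far as the arm can. A call with a gripper value outside its range is refused whole. The fingers move at their own pace and stop on an object; "squeeze" is the grip in N (left out, the last holds). Time passes only in rows, so rows that repeat a pose let the fingers close. It gives the time, the measured TCP pose, the force and the opening at its end, in the units of the state.
- arm.observe(): the state, without advancing time (a new reading comes with each control period).
- arm.get_image(name): name is "scene" or "top"; returns a dict with "img" (420x560x3 uint8, blue, green, red), "z_map" (420x560 float32, m along the optical axis (not along the pixel's ray), 0 where there is no reading), "vfov" (degrees; the focal length in pixels is half the picture's height over the tangent of half this angle, whatever the lens; pixels are square), "cx", "cy" (the principal point, pixels), "extrinsics" (4x4, takes a point from camera to world coordinates). Camera axes: x right, y up, looking along -z (the intrinsics and any distortion apply to the point x, -y, -z); pixel columns grow to the right and rows downward; lengths in m; the calibration is good to about 2 mm. A picture is of the moment at which its call begins.
- arm.sign_off(): hands the job in, once; it reports no verdict.
The state is a dict: "clock": time; "joints": joint angles; "dq": joint speeds; "joint_efforts": joint torques, N m; "position": TCP position; "ee_rot": TCP orientation; "force": force on the tool from outside, world axes, zero at the start; "ft_torque": the same for the moment, N m; "width": opening from 0.0 (shut) to 1.0 (fully open).
Only numpy, scipy, OpenCV 4.12 (cv2) and the standard library are available. Lean on these libraries where they do the work, as an engineer would, in place of code of your own. Each camera call takes 0.05 s, during which the arm holds its last target.

## Working session

There is one attempt and no reset: what is moved stays moved. The work goes in short steps, Python scripts to look and compute and a tool call to move; the robot and the scene stay as the last step left them, time stands still between calls to the robot, and variables do not carry over. Pictures are saved under pics/ and viewed, and the job is handed in when it is done.

Besides the shell and the picture viewer there is one more tool, called after "Request:" by a JSON object that holds its "name" and its "arguments", one argument or row to a line. move_arm: Moves the arm, as the interface text tells. Its arguments: {"type":"object","properties":{"steps":{"type":"string"},"squeeze":{"type":"number"}},"required":["steps"]}

```bash
mkdir -p pics
cat > h.py <<'E'
import numpy as np, cv2
from cell import arm
def get(n,save=None):
    d=arm.get_image(n)
    if save: cv2.imwrite('pics/'+save,d['img'])
    return d
def K(d):
    h=d['img'].shape[0]; f=h/2/np.tan(np.radians(d['vfov'])/2)
    return f,d['cx'],d['cy']
def pt(d,u,v,z):
    f,cx,cy=K(d); p=np.array([(u-cx)/f*z,-(v-cy)/f*z,-z,1]); return (d['extrinsics']@p)[:3]
def ray(d,u,v):
    E=d['extrinsics'];o=E[:3,3];r=pt(d,u,v,1.)-o; return o,r/np.linalg.norm(r)
E
python3 - <<'E'
from h import *
np.set_printoptions(precision=4,suppress=True)
print(arm.observe())
for n in('scene','top'):
    d=get(n,n+'0.png'); print(n,{k:v for k,v in d.items() if k not in('img','z_map')})
    np.savez('/tmp/'+n+'0.npz',**d)
    hsv=cv2.cvtColor(d['img'],cv2.COLOR_BGR2HSV)
    m=cv2.inRange(hsv,(5,150,120),(20,255,255))
    N,l,s,c=cv2.connectedComponentsWithStats(m)
    for i in range(1,N):
        if s[i,4]>30:
            z=d['z_map'][l==i]; print(s[i],c[i],np.median(z),pt(d,*c[i],np.median(z)))
E
```

```text
{'clock': 0.0, 'joints': array([ 1.2374,  0.4352,  0.025 ,  1.5741, -0.0116,  1.134 , -0.0751]), 'dq': array([ 0.0006, -0.0012,  0.0002, -0.0001,  0.0005, -0.0009, -0.    ]), 'joint_efforts': array([ -0.0007, -66.7846,   0.984 , -31.4457,  -0.0609,   0.0428,
         0.0002]), 'position': array([ 0.1427, -0.6079,  0.2259]), 'ee_rot': array([ 1.0385,  1.3109, -1.0371]), 'force': array([ 0.0491, -1.0355, -0.4603]), 'ft_torque': array([-0.0349, -0.0201, -0.026 ]), 'width': 1.0011233436897342}
scene {'vfov': 45.19385495575671, 'cx': 277.62364902282155, 'cy': 197.96305841138383, 'extrinsics': array([[-0.8246, -0.4709,  0.3135,  0.9333],
       [ 0.5656, -0.6814,  0.4645,  0.5136],
       [-0.0051,  0.5603,  0.8283,  1.0197],
       [ 0.    ,  0.    ,  0.    ,  1.    ]])}
[ 48   0  27  38 278] [59.5612 19.7302] 1.7500956 [ 0.7173 -1.1483 -0.0796]
[ 179   44   58   43 1340] [207.4978  64.859 ] 1.4473164 [ 0.4657 -0.5326  0.0359]
[  0 131  30  15  85] [ 15.3765 138.1882] 1.8918822 [ 1.0456 -1.074  -0.4166]
[269 131  20  12  92] [278.3043 136.3913] 1.2231712 [ 0.4782 -0.1553  0.0903]
[371 225  17  23 140] [378.9929 236.2071] 1.0536184 [0.4661 0.1984 0.1012]
top {'vfov': 55.138896232759706, 'cx': 279.9168720206874, 'cy': 209.89295098232182, 'extrinsics': array([[-0.0255,  0.9946, -0.1004,  0.4913],
       [-0.9993, -0.0279, -0.0228, -0.0253],
       [-0.0255,  0.0997,  0.9947,  1.0029],
       [ 0.    ,  0.    ,  0.    ,  1.    ]])}
[338 248  24  15 142] [349.6268 255.0634] 0.90380657 [ 0.477  -0.1584  0.0897]
[181 260  24  10 134] [192.0597 264.903 ] 0.9003303 [0.4642 0.1952 0.1001]
```

View pics/scene0.png

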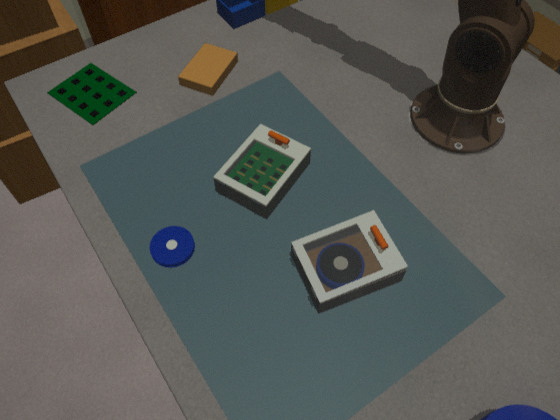

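View pics/top0.png

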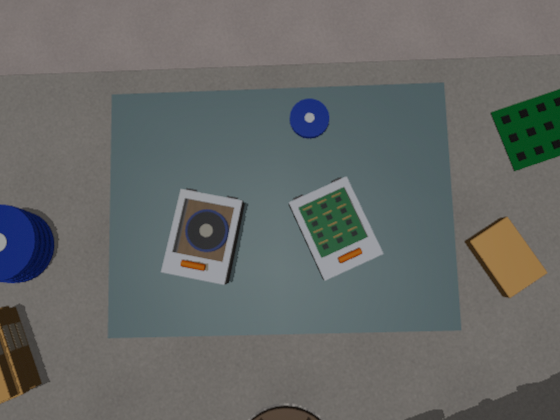

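The top view shows the green-board case with its handle at (350,255), and the tape case's handle at (193,265). In the scene view they are at (278,136) and (379,236). Next I'll measure height and bar direction from both views.

```bash
cat > m.py <<'E'
from h import *
from scipy.spatial.transform import Rotation as R
np.set_printoptions(precision=4,suppress=True)
D={n:dict(np.load('/tmp/'+n+'0.npz')) for n in('scene','top')}
def blobs(d):
    hsv=cv2.cvtColor(d['img'],cv2.COLOR_BGR2HSV)
    m=cv2.inRange(hsv,(3,150,60),(20,255,255))
    N,l,s,c=cv2.connectedComponentsWithStats(m); return l,s,c
def mid(d,uv):
    l,s,c=blobs(d); i=min([i for i in range(1,len(s)) if s[i,4]>30],key=lambda i:np.hypot(*(c[i]-uv)))
    r=cv2.minAreaRect(np.argwhere(l==i)[:,::-1].astype(np.float32)); return l==i,c[i],r
for nm,a,b in(('board',(278,136),(350,255)),('tape',(379,236),(193,265))):
    P=[]
    A=np.zeros((3,3));B=np.zeros(3)
    for n,uv in(('scene',a),('top',b)):
        d=D[n];mk,c,r=mid(d,uv)
        o,q=ray(d,*r[0]);M=np.eye(3)-np.outer(q,q);A+=M;B+=M@o;P.append((o,q))
        v,u=np.nonzero(mk);z=d['z_map'][mk]
        X=np.array([pt(d,*t) for t in zip(u,v,z)])
        hi=X[X[:,2]>np.percentile(X[:,2],50)]
        w=np.linalg.svd(X[:,:2]-X[:,:2].mean(0))[2][0]
        print(nm,n,c,r,'ztop',np.percentile(X[:,2],[50,80,95]),'hi mean',hi.mean(0),'barang',np.degrees(np.arctan2(w[1],w[0])),
          'axis plane',o+q*(0.0835-o[2])/q[2])
    x=np.linalg.solve(A,B);print(nm,'triang',x,[np.linalg.norm(np.cross(x-o,q)) for o,q in P])
s=arm.observe();Rm=R.from_rotvec(s['ee_rot']).as_matrix();print(Rm)
E
python3 m.py
python3 - <<'E'
import cv2
t=cv2.imread('pics/top0.png')[235:275,320:380];s=cv2.imread('pics/scene0.png')[120:160,250:310]
cv2.imwrite('pics/c0.png',cv2.resize(cv2.hconcat([t,s]),None,fx=6,fy=6,interpolation=0))
E
```

```text
board scene [278.5182 137.7956] ((277.70001220703125, 138.60000610351562), (21.466251373291016, 8.497058868408203), 26.56505012512207) ztop [0.0892 0.0915 0.093 ] hi mean [ 0.4786 -0.1566  0.0911] barang 112.62024454964892 axis plane [ 0.4802 -0.1551  0.0835]
board top [349.7329 254.9247] ((349.5257873535156, 254.93299865722656), (5.990542888641357, 24.165239334106445), 66.03751373291016) ztop [0.0896 0.0913 0.0927] hi mean [ 0.4775 -0.1569  0.0912] barang -67.25206824353143 axis plane [ 0.4772 -0.1591  0.0835]
board triang [ 0.477  -0.16    0.0769] [np.float64(0.00011900014616898218), np.float64(0.00011900014616899693)]
tape scene [378.8512 236.869 ] ((378.7877197265625, 236.61793518066406), (25.156301498413086, 6.799000263214111), 60.945396423339844) ztop [0.1005 0.1024 0.104 ] hi mean [0.4654 0.198  0.1022] barang 77.58774111021337 axis plane [0.4581 0.1928 0.0835]
tape top [192.6667 264.8299] ((192.63462829589844, 264.8269348144531), (23.926164627075195, 6.079599380493164), 11.309932708740234) ztop [0.0998 0.1012 0.1026] hi mean [0.4644 0.1928 0.1012] barang -101.75148112415596 axis plane [0.4638 0.1979 0.0835]
tape triang [0.4636 0.1959 0.0935] [np.float64(0.0005915130241214954), np.float64(0.0005915130241214207)]
[[-0.0004  0.9735  0.2286]
 [ 0.0013  0.2286 -0.9735]
 [-1.     -0.0001 -0.0014]]
```

View pics/c0.png

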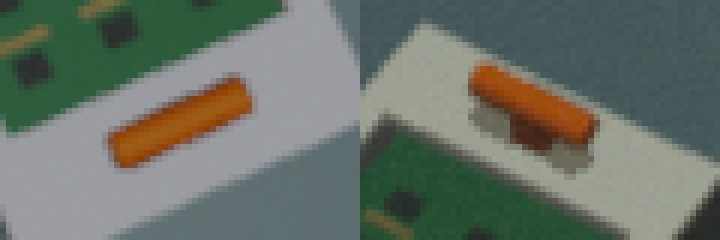

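The board bar's top is at z≈0.091, which suggests the lid is caught. Its centre is about (0.477,-0.158) and the bar lies at about -67°. I'll move above it.

Request:
{"name": "move_arm", "arguments": {
  "steps": "0 0.03 -0.025 -0.1 0;0 0.06 -0.05 -0.2 0;0 0.09 -0.075 -0.32 0;0 0.12 -0.1 -0.44 0;0 0.15 -0.125 -0.56 0;0 0.18 -0.15 -0.68 0;0 0.21 -0.175 -0.8 0;0 0.235 -0.2 -0.92 0;0 0.26 -0.22 -1.04 0;0 0.28 -0.236 -1.12 0",
  "squeeze": 30
}}

```text
clock: 0.93
position: [0.3627, -0.312, 0.2267]
ee_rot: [0.166, 1.564, -0.166]
force: [0.3, -0.1, -0.1]
width: 1.001
```

```bash
cat > g.py <<'E'
from h import *
import sys
from scipy.spatial.transform import Rotation as R
np.set_printoptions(precision=4,suppress=True)
T=np.array([float(a) for a in sys.argv[1:4]]);ang=np.radians(float(sys.argv[4]))
s=arm.observe();Rm=R.from_rotvec(s['ee_rot']).as_matrix()
a=np.arctan2(Rm[1,2],Rm[0,2])
print(s['clock'],s['position'],'F',s['force'],'w',s['width'],'zang',np.degrees(a),'toolx',Rm[:,0])
print('shift',Rm.T@(T-s['position']),'turn',-(ang-a))
E
python3 g.py 0.477 -0.158 0.15 22.6
```

```text
0.9333 [ 0.3627 -0.312   0.2267] F [ 0.3236 -0.0545 -0.1078] w 1.001240141905218 zang -12.118436755295209 toolx [ 0.0001  0.0004 -1.    ]
shift [0.0768 0.1745 0.0794] turn -0.6059510325253183
```

Request:
{"name": "move_arm", "arguments": {
  "steps": "0.01 0.03 0.014 -0.1 0;0.02 0.06 0.027 -0.2 0;0.035 0.09 0.041 -0.3 0;0.05 0.12 0.054 -0.4 0;0.06 0.15 0.068 -0.5 0;0.07 0.165 0.075 -0.58 0;0.077 0.1745 0.0794 -0.606 0;0.077 0.1745 0.0794 -0.606 0;0.077 0.1745 0.0794 -0.606 0;0.077 0.1745 0.0794 -0.606 0"
}}

```text
clock: 1.77
position: [0.4764, -0.1633, 0.15]
ee_rot: [-0.3, 1.551, 0.299]
force: [-0.1, -0.0, -0.5]
width: 0.998
```

```bash
python3 g.py 0.477 -0.158 0.067 22.6
python3 - <<'E'
from h import *
a=get('scene');b=get('top')
cv2.imwrite('pics/s1.png',cv2.hconcat([cv2.resize(a['img'][80:230,200:350],(400,400)),cv2.resize(b['img'][170:320,270:420],(400,400))]))
E
```

```text
1.7667 [ 0.4764 -0.1633  0.15  ] F [-0.131  -0.0403 -0.4734] w 0.9978069683692123 zang 21.884502174974756 toolx [-0.0005 -0.0009 -1.    ]
shift [0.083  0.0048 0.0026] turn -0.012487792837548861
```

View pics/s1.png

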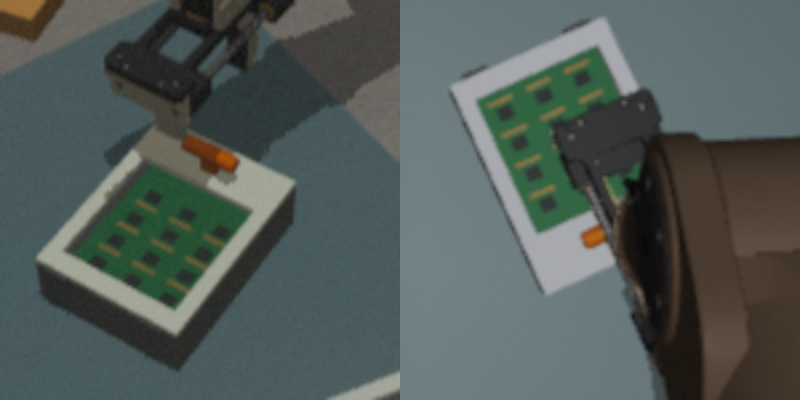

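Both views show the gripper above the board handle, with the jaws to either side of the bar. I'll descend to just above it first and correct the sideways offset there.

Request:
{"name": "move_arm", "arguments": {
  "steps": "0.01 0.0048 0.0026 -0.012 0;0.02 0.0048 0.0026 -0.012 0;0.03 0.0048 0.0026 -0.012 0;0.04 0.0048 0.0026 -0.012 0;0.045 0.0048 0.0026 -0.012 0;0.045 0.0048 0.0026 -0.012 0;0.045 0.0048 0.0026 -0.012 0;0.045 0.0048 0.0026 -0.012 0"
}}

```text
clock: 2.53
position: [0.478, -0.1563, 0.1049]
ee_rot: [-0.312, 1.548, 0.312]
force: [1.1, -0.5, 0.7]
width: 1.001
```

```bash
python3 g.py 0.477 -0.158 0.067 22.6
python3 - <<'E'
from h import *
a=get('scene');b=get('top')
cv2.imwrite('pics/s2.png',cv2.hconcat([cv2.resize(a['img'][80:180,220:320],(400,400)),cv2.resize(b['img'][200:300,290:390],(400,400))]))
E
```

```text
2.5333 [ 0.478  -0.1563  0.1049] F [ 1.1307 -0.4607  0.7106] w 1.0005048160060948 zang 22.80280762947227 toolx [ 0.0003 -0.     -1.    ]
shift [ 0.0379 -0.0012 -0.0016] turn 0.0035396608824557196
```

View pics/s2.png

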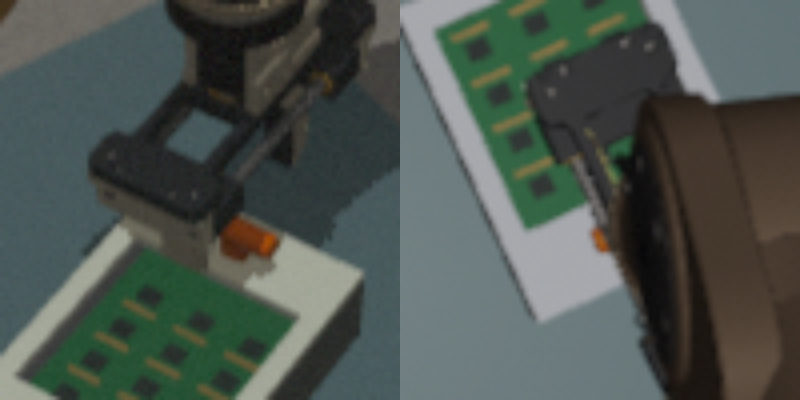

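The fingers straddle the bar. Lowering to TCP z≈0.068, with 30 N grip set for the close.

Request:
{"name": "move_arm", "arguments": {
  "steps": "0.008 -0.001 -0.0015 0 0;0.016 -0.001 -0.0015 0 0;0.024 -0.001 -0.0015 0 0;0.03 -0.001 -0.0015 0 0;0.035 -0.001 -0.0015 0 0;0.037 -0.001 -0.0015 0 0;0.037 -0.001 -0.0015 0 0;0.037 -0.001 -0.0015 0 0;0.037 -0.001 -0.0015 0 0"
}}

```text
clock: 3.38
position: [0.477, -0.1578, 0.068]
ee_rot: [-0.312, 1.548, 0.312]
force: [0.1, 0.9, -0.1]
width: 1.003
```

```bash
python3 g.py 0.477 -0.158 0.067 22.6
```

```text
3.3833 [ 0.477  -0.1578  0.068 ] F [ 0.1142  0.9166 -0.0862] w 1.0033841287055747 zang 22.80104172821959 toolx [ 0.0005 -0.0001 -1.    ]
shift [ 0.001  -0.0002 -0.0001] turn 0.0035088400913314
```

Request:
{"name": "move_arm", "arguments": {
  "steps": "0 0 0 0 60;0 0 0 0 120;0 0 0 0 160;0 0 0 0 180;0 0 0 0 190;0 0 0 0 200;0 0 0 0 200"
}}

```text
clock: 3.97
position: [0.4768, -0.1578, 0.0677]
ee_rot: [-0.312, 1.548, 0.312]
force: [0.5, -0.5, -0.3]
width: 0.542
```

Request:
{"name": "move_arm", "arguments": {
  "steps": "0 0 0 0 205;0 0 0 0 210;0 0 0 0 215;0 0 0 0 225;0 0 0 0 235;0 0 0 0 235"
}}

```text
clock: 4.47
position: [0.4771, -0.1576, 0.0678]
ee_rot: [-0.312, 1.547, 0.312]
force: [1.1, -0.7, -1.5]
width: 0.163
```

```bash
python3 g.py 0.477 -0.158 0.067 22.6
python3 - <<'E'
from h import *
a=get('scene');b=get('top')
cv2.imwrite('pics/s3.png',cv2.hconcat([cv2.resize(a['img'][80:180,220:320],(400,400)),cv2.resize(b['img'][200:300,290:390],(400,400))]))
E
```

```text
4.4667 [ 0.4771 -0.1576  0.0678] F [ 1.0954 -0.674  -1.4798] w 0.1629487912339171 zang 22.811270295399524 toolx [ 0.0007  0.0002 -1.    ]
shift [ 0.0008 -0.0003 -0.0003] turn 0.0036873622663826655
```

View pics/s3.png

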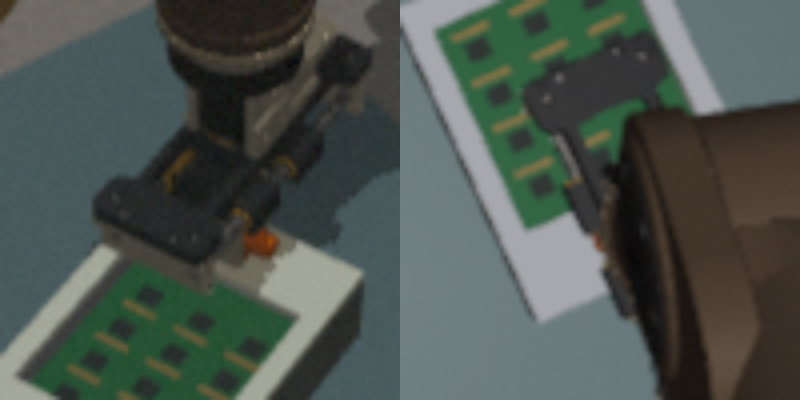

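Request:
{"name": "move_arm", "arguments": {
  "steps": "0 0 0 0 255;0 0 0 0 255;0 0 0 0 255;0 0 0 0 255"
}}

```text
clock: 4.9
position: [0.4771, -0.1576, 0.0678]
ee_rot: [-0.312, 1.548, 0.312]
force: [3.0, 1.3, -1.6]
width: 0.164
```

The width is steady at 15 mm, so the bar is gripped. Now I'll tug in small steps, watching force.

Request:
{"name": "move_arm", "arguments": {
  "steps": "-0.0005 0 0 0 255;-0.001 0 0 0 255;-0.001 0 0 0 255;-0.001 0 0 0 255"
}}

```text
clock: 5.23
position: [0.4773, -0.1576, 0.0689]
ee_rot: [-0.312, 1.547, 0.312]
force: [5.1, 1.0, -2.8]
width: 0.163
```

Request:
{"name": "move_arm", "arguments": {
  "steps": "-0.0005 0 0 0 255;-0.001 0 0 0 255;-0.001 0 0 0 255;-0.001 0 0 0 255"
}}

```text
clock: 5.57
position: [0.4774, -0.1575, 0.0699]
ee_rot: [-0.312, 1.547, 0.312]
force: [5.4, 2.5, -3.2]
width: 0.162
```

Request:
{"name": "move_arm", "arguments": {
  "steps": "-0.0003 0 0 0 255;-0.0005 0 0 0 255;-0.0005 0 0 0 255;-0.0005 0 0 0 255"
}}

```text
clock: 5.9
position: [0.4775, -0.1575, 0.0704]
ee_rot: [-0.312, 1.547, 0.312]
force: [4.8, 2.3, -3.5]
width: 0.162
```

Request:
{"name": "move_arm", "arguments": {
  "steps": "-0.0003 0 0 0 255;-0.0005 0 0 0 255;-0.0005 0 0 0 255;-0.0005 0 0 0 255"
}}

```text
clock: 6.23
position: [0.4776, -0.1575, 0.0708]
ee_rot: [-0.312, 1.547, 0.312]
force: [7.5, 2.5, -4.6]
width: 0.162
```

Request:
{"name": "move_arm", "arguments": {
  "steps": "-0.0003 0 0 0 255;-0.0005 0 0 0 255;-0.0005 0 0 0 255;-0.0005 0 0 0 255"
}}

```text
clock: 6.57
position: [0.4776, -0.1574, 0.0712]
ee_rot: [-0.312, 1.547, 0.313]
force: [8.1, 1.3, -6.9]
width: 0.167
```

```bash
python3 g.py 0.477 -0.158 0.067 22.6
python3 - <<'E'
from h import *
a=get('scene');b=get('top')
cv2.imwrite('pics/s4.png',cv2.hconcat([cv2.resize(a['img'][80:180,220:320],(400,400)),cv2.resize(b['img'][200:300,290:390],(400,400))]))
# white frame free-edge height near the handle: compare with start
for n,d in(('scene',a),('top',b)):
    d0=np.load('/tmp/%s0.npz'%n); hsv=cv2.cvtColor(d['img'],cv2.COLOR_BGR2HSV)
    H=[]
    for v in range(100,300):
        for u in range(200,400):
            if abs(int(d['img'][v,u].astype(int).sum())-int(d0['img'][v,u].astype(int).sum()))<40:
                p0=pt(d0,u,v,d0['z_map'][v,u]);p=pt(d,u,v,d['z_map'][v,u])
                w=p0[:2]-[.477,-.158];lx=w@[.923,.385];ly=w@[-.385,.923]
                if -.03<lx<.18 and abs(ly)<.073 and p0[2]>.045: H.append((lx,p[2]-p0[2]))
    H=np.array(H)
    for l in np.arange(-.03,.18,.03):
        k=(H[:,0]>=l)&(H[:,0]<l+.03); print(n,round(l,2),k.sum(),np.median(H[k,1])*1e3 if k.any() else None,'mm')
E
```

```text
6.5667 [ 0.4776 -0.1574  0.0712] F [ 8.0528  1.3382 -6.8882] w 0.1673230278916465 zang 22.820773879841795 toolx [ 0.0015  0.0005 -1.    ]
shift [ 0.0042 -0.0003 -0.0008] turn 0.003853231105641619
scene -0.03 183 3.8995072710164003 mm
scene 0.0 308 4.000754767442882 mm
scene 0.03 535 2.8194593942509893 mm
scene 0.06 567 1.8193793429437388 mm
scene 0.09 594 1.282347154839436 mm
scene 0.12 610 0.7910996812287574 mm
scene 0.15 591 -0.13875953334308022 mm
top -0.03 244 3.9808084491035345 mm
top 0.0 320 4.287347856812618 mm
top 0.03 521 3.345433975168066 mm
top 0.06 675 4.207755702258176 mm
top 0.09 745 1.8910085122771925 mm
top 0.12 781 0.831279547199637 mm
top 0.15 553 -0.10239418017421453 mm
```

Past about 2.5 mm the upward pull climbs at 5 N/mm (7 N now), and depth shows the lid tilted about 3.5 mm at the handle. The catch is holding, so the tug is done. I'll lower it and press to confirm.

Request:
{"name": "move_arm", "arguments": {
  "steps": "0.001 0 0 0 255;0.002 0 0 0 255;0.003 0 0 0 255;0.0035 0 0 0 255;0.0038 0 0 0 255;0.0038 0 0 0 255"
}}

```text
clock: 7.17
position: [0.4771, -0.1577, 0.0677]
ee_rot: [-0.312, 1.548, 0.312]
force: [3.2, 1.7, 0.6]
width: 0.166
```

Request:
{"name": "move_arm", "arguments": {
  "steps": "0.0004 0 0 0 255;0.0007 0 0 0 255;0.0007 0 0 0 255;0.0007 0 0 0 255"
}}

```text
clock: 7.5
position: [0.4771, -0.1577, 0.0675]
ee_rot: [-0.313, 1.547, 0.312]
force: [1.5, 2.8, 9.5]
width: 0.163
```

Request:
{"name": "move_arm", "arguments": {
  "steps": "0.0004 0 0 0 255;0.0007 0 0 0 255;0.0007 0 0 0 255;0.0007 0 0 0 255"
}}

```text
clock: 7.83
position: [0.4771, -0.1578, 0.0673]
ee_rot: [-0.313, 1.547, 0.311]
force: [-0.6, 3.6, 17.4]
width: 0.168
```

The lid stops hard at its starting height under 17 N of press, so it is shut. I'll unload, open and retreat.

Request:
{"name": "move_arm", "arguments": {
  "steps": "-0.0007 0 0 0 255;-0.0014 0 0 0 255;-0.0016 0 0 0 255;-0.0016 0 0 0 200;-0.0016 0 0 0 150;-0.0016 0 0 0 80;-0.0016 0 0 0 20;-0.0016 0 0 0 0;-0.0016 0 0 0 0;-0.0016 0 0 0 0"
}}

```text
clock: 8.67
position: [0.4766, -0.1579, 0.0676]
ee_rot: [-0.312, 1.548, 0.312]
force: [-0.3, -0.2, -0.5]
width: 0.602
```

Request:
{"name": "move_arm", "arguments": {
  "steps": "0 0 0 0 0;0 0 0 0 0;0 0 0 0 0;0 0 0 0 0"
}}

```text
clock: 9.0
position: [0.4767, -0.1578, 0.0676]
ee_rot: [-0.312, 1.548, 0.312]
force: [-0.2, -0.8, -0.1]
width: 0.891
```

Request:
{"name": "move_arm", "arguments": {
  "steps": "-0.01 0 0 0 0;-0.025 0 0 0 0;-0.045 0 0 0 0;-0.07 0 0 0 0;-0.1 0 0 0 0;-0.12 -0.02 0 0 0;-0.13 -0.05 0 0 0;-0.13 -0.08 0 0 0;-0.13 -0.11 0 0 0;-0.13 -0.14 0 0 0"
}}

```text
clock: 9.83
position: [0.5314, -0.2883, 0.199]
ee_rot: [-0.313, 1.547, 0.311]
force: [-0.6, 0.1, -0.4]
width: 0.998
```

Request:
{"name": "move_arm", "arguments": {
  "steps": "0 -0.03 0 0 0;0 -0.06 0 0 0;0 -0.09 0 0 0;0 -0.12 0 0 0;0 -0.14 0 0 0;0 -0.15 0 0 0;0 -0.15 0 0 0;0 -0.15 0 0 0;0 -0.15 0 0 0"
}}

```text
clock: 10.58
position: [0.5891, -0.4237, 0.1981]
ee_rot: [-0.312, 1.548, 0.314]
force: [0.8, 0.7, 0.4]
width: 1.002
```

```bash
python3 - <<'E'
from h import *
for n in('scene','top'):
    np.savez('/tmp/'+n+'0.npz',**get(n,n+'9.png'))
E
python3 m.py | grep -v "^\[\| \["; python3 m.py | grep -o "^.*ztop.*hi mean.*barang"; python3 g.py 0 0 0 0
```

```text
board scene [278.4191 137.75  ] ((277.3999938964844, 138.6999969482422), (21.0190372467041, 8.9442720413208), 26.56505012512207) ztop [0.0893 0.0918 0.0936] hi mean [ 0.4785 -0.1559  0.0917] barang
board top [349.669 254.931] ((349.5205383300781, 254.94520568847656), (5.958762168884277, 24.166091918945312), 65.55604553222656) ztop [0.0897 0.0913 0.0924] hi mean [ 0.478  -0.1581  0.0912] barang
tape scene [378.7824 236.9235] ((378.60003662109375, 236.70004272460938), (25.043960571289062, 7.602630615234375), 63.43495178222656) ztop [0.1007 0.1024 0.1041] hi mean [0.4709 0.1997 0.1131] barang
tape top [192.7027 264.8581] ((192.63462829589844, 264.8269348144531), (23.926164627075195, 6.079599380493164), 11.309932708740234) ztop [0.0999 0.1013 0.1025] hi mean [0.4652 0.1879 0.1256] barang
10.6833 [ 0.5892 -0.4238  0.1982] F [ 0.2044  0.796  -0.3502] w 0.9991267544569401 zang 22.880897716141202 toolx [ 0.0002  0.0003 -1.    ]
shift [ 0.1982  0.6195 -0.3781] turn 0.3993470009587149
```

View pics/scene9.png

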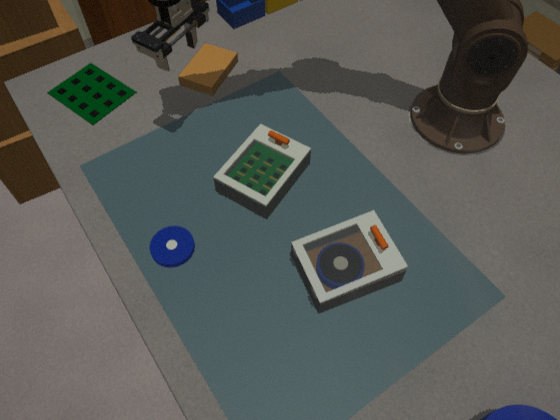

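The board handle is back at (278,138) with its top at z≈0.0915, as at the start. The tape handle hasn't moved, at (379,237), and the gripper is clear of everything.

```bash
python3 -c "
from cell import arm; print(arm.sign_off())"
```

```text
the job is handed in; nothing more can be done
None
```

I tugged the lid of the green-board case by its T-handle, and the catch held. The lid moved freely for about 2.5 mm. Beyond that the pull climbed about 5 N/mm, and I stopped at 7 N with 3.4 mm of lift at the tool. I then lowered the lid, pressed it with about 17 N, which met a hard stop at the starting height, and let go.

**Last checks:**
- **Board lid:** the top of the bar is at z≈0.0915 m in both views, the same as at the start and matching a shut, caught lid.
- **Tape case:** its handle stayed within 0.2 px in both views. Its bar sits about 10 mm higher, as it did at the start, so that lid is probably not caught. I left it alone.
- **Robot:** the gripper is well clear and the force reads about zero. I handed the job in at about 10.7 s.

**Disagreements:**
- **Bar height:** the two-view triangulation of the board bar put its axis at 0.077 m, because the stem got into the colour mask. The depth readings and the text both gave 0.0835 m, so I used that.
- **Tape handle:** the final mean of the upper depth points was thrown off by stray readings. I relied on the median and 80th-percentile heights and the pixel positions, which were unchanged.

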